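# Desoldering pump from holster to sloped bench stand

## Robot

A 6-joint arm with a two-finger parallel gripper is mounted at the origin on a cart in front of the work surface, level with it; the furniture and walls round the work are solid. World frame = base frame: x ahead of the robot, y to its left, z up, the work surface at z = 0. Lengths are in mm, angles in rad, forces in N, time in s.
With the tool pointing down it reaches from about 300 to 850 mm from the base axis. Payload 5.4 kg.
Tool frame: the origin (TCP) lies at the centre of the arm's flange, where the gripper is bolted on; the fingertips stand 173 mm ahead of it and the grasp point (between the pads) lies 155 mm ahead of it; z points along the fingers, y is the line along which they close (so a half turn about z gives the same grasp; the last joint's range is limited). The gripper opens to 85 mm and grips with 20 to 120 N. Pads are 22 mm wide; open, the fingers measure 114 mm over their backs; the gripper's body (76 mm by 85 mm) begins 54 mm behind the grasp point. The pads swing forward as they close: fully open they stand 13 mm farther back than shut.
Start: joints at [1.107, 0.158, 1.597, -0, 1.386, -0.21], TCP at [144.385, 556.561, 404.699] pointing down, gripper open.
Joint ranges: [-2.91, 2.91], [-0.94, 2.29], [0.18, 2.7], [-1.29, 4.43], [0.17, 2.64], [-3, 3]. Speed limits (rad/s): [2.57, 2.57, 3.14, 3.14, 3.14, 3.14].

## Interface

Orientations are given as a unit quaternion [w, x, y, z].
In Python, from bench import bot gives the robot as it stands.
- The arm moves only by the tool step_arm, never from a script. Its argument "series" is a list of rows, each a list of 7 numbers: the closure, from -1 (fully open) to 1 (shut), then the shift along the world's x, y, z in units of 30 cm (1.0 is 30 cm), then the turn, a rotation vector about the world's x, y, z in units of pi/2 rad (1.0 is pi/2 rad). In form: [[gripper, tx, ty, tz, ax, ay, az], ...]. A call has 1 to 8 rows; each row is the pose to reach, as a shift and turn from the pose commanded when the call began; what a row does not reach only later rows make up. A row lasts 1/12 s, in which the tool goes at most 41.7 mm and 7.16 degrees, less where a joint would pass 70% of its speed; a pose out of reach is approached as far as the arm can. A call with a number of a shift or a turn outside -1 to 1 is refused whole. A call with a gripper value outside its range is refused whole. The fingers move at their own pace and stop on an object; the grip force is fixed at half the most. Time passes only in rows, so rows that repeat a pose let the fingers close. It gives the time, the measured TCP pose, the force, the opening and the grip force at its end, in the units of the state.
- bot.read_state(): the state, without advancing time (a new reading comes with each control period).
- bot.camera(name): name is "side" or "top" or "wrist"; returns the picture (384x512x3 uint8, red, green, blue); there is no depth.
- bot.camera_params(name): a dict with "mtx" (3x3 intrinsics, pixels), "rvec" (rotation vector, rad) and "tvec" (3), from world to camera coordinates, as OpenCV has them; the wrist camera has in their place "T_tool_cam" (4x4, takes a point from camera to tool coordinates, whose origin is the TCP and whose axes are the flange's). Camera axes: x right, y down, z forward; pixel columns grow to the right and rows downward; lengths in mm; the calibration is good to about 2 mm. A picture is of the moment at which its call begins: read the wrist's pose just before it. camera_params takes no time and is no camera call.
- bot.hand_in(): hands the job in; it is judged then, once.
Trained networks look in the newest picture that a camera, given by its name, has taken for a name from the list of things; names that differ only in an ending like _2 or _b are one class to them, and where a whole thing is asked for, a point or a joint stands for the part that bears it (a point fixed in the world has none). Each returns a list of dicts, best first, with "conf" (0 to 1); they miss things now and then, are a little off and sometimes report something else, mostly with a low value. They report only what shows in the picture. A call takes as long as a camera call. They do not tell look-alikes from the thing itself.
- bot.recognise(camera, thing): "box" ([centre column, centre row, width, height] in pixels, round what is visible of it).
The state is a dict: "time": time; "joints": joint angles; "joint_vel": joint speeds; "joint_torque": joint torques, N m; "tcp_pos": TCP position; "tool_rot": TCP orientation; "wrist_force": force on the tool from outside, world axes, zero at the start; "torque": the same for the moment, N m; "width": finger opening in mm; "grasp_force": force on a finger pad.
Only numpy, scipy, OpenCV 4.12 (cv2) and the standard library are available. Lean on these libraries where they do the work, as an engineer would, in place of code of your own. Each camera call takes 0.05 s, during which the arm holds its last target. There are 200 camera calls.

## Task

Draw the blue desoldering pump out of the grey holster by its protruding nose end, lay it on the bench wholly clear of the holster and let go of it. Then take it again by the barrel and set it at rest in the red sloped stand: its nose down through the round eye until the shoulder of the barrel meets the eye plate, and the rear of the barrel lying in the raised saddle. Leave the loose tape roll, battery, eraser and glue stick where they are.

Things in the scene. Friction and masses are not known exactly. Their poses are not given: they have to be found in the camera images.
- pump: blue desoldering pump, white nose, yellow button on top, 169 mm long, 60 g. Own y axis along it: nose at -y, plunger at +y; z up. Origin on the underside at mid-length; axis 10.5 mm above it. Barrel 20 wide, 21 high, from y = -54 (shoulder) to +58 mm; plunger rod and end button on to +84 mm. Starts in the holster with about 55 mm of its nose end sticking out
- pump_tip (a point): the tip of the pump's nose, on its axis (pump frame 0, -84, 10.5 mm); the nose tapers from 17 mm diameter at the barrel's shoulder (y = -54) to this tip
- pump_tail (a point): the rear end of the pump's barrel, on its underside (pump frame 0, +58, 0 mm)
- holster: fixed grey sheet-metal sleeve on the bench, closed at sides, top and back, no floor (the pump lies on the bench). Origin at bench level in the middle of its open mouth; x axis points into it. Inside 30 wide, 34 high, 120 mm deep; walls 3 mm (37 mm high outside); foot flanges 3 mm high, 18 mm wide, on both sides from x = 35 to 105 mm
- stand: fixed red stand on a dark base plate (85 mm in x, y from -65 to 100 mm, 8 mm thick). Origin at bench level. The seated pump's y axis lies in the stand's y-z plane, raised 20 degrees towards +y (nose low, at -y), its origin at stand x = 0, y = 0, z = 92 mm. The space under the seat between eye plate and saddle is open
- stand_eye (a point): centre of the round eye (19.5 mm diameter) on the near, uphill face of the 6 mm thick eye plate (44 mm wide, 42 mm high, square to the 20 degree slope); the shoulder of the seated pump touches this face
- stand_saddle (a point): middle of the saddle's floor on which the underside of the barrel rests: 14 mm long along the slope, cheeks 25 mm apart, rising 11 mm and then flaring to about 18 mm above the floor; 40 mm wide overall. 101 mm uphill of the eye plate, so the fingers have 94 mm between plate and saddle
- tape_roll: loose black tape roll lying flat, 58 mm diameter, 19 mm high; origin under its centre; leave alone
- cell: loose green and yellow block battery, 26x49x17 mm; origin under its centre; leave alone
- eraser: loose white eraser, 28x57x15 mm; origin under its centre; leave alone
- glue_stick: loose white glue stick, 95 mm long, 11 mm thick; origin under its centre; leave alone
Mind the look-alikes: they are no part of the job. There is more than one size of the holster; the one meant has the size given above.

How it is judged (in metres and radians):
On the way:
1. the pump lies on the bench, wholly out of the holster, let go and still (x of pump_tail in the frame of holster below -0.024 m and height (world z) of pump_tail below 0.006 m and height (world z) of pump_tip below 0.02 m and contact force between the fingers and pump below 0.2 N and linear speed of pump below 0.02 m/s), for 0.2 s.
At the end, for the whole second after the job is handed in: The pump rests still in the stand, let go: its nose tip at least 23 mm beyond the uphill face of the eye (29 mm when fully home) and within 6 mm sideways, the rear of its barrel lying in the saddle, within 7 mm sideways and about 7 mm in height of the seated position (x of pump_tip in the frame of stand between -0.006 and 0.006 m and distance between pump_tip and stand_eye above 0.023 m and y of pump_tip in the frame of stand below -0.076 m and z of pump_tip in the frame of stand between 0.066 and 0.08 m and x of pump_tail in the frame of stand between -0.007 and 0.007 m and z of pump_tail in the frame of stand between 0.105 and 0.12 m and contact force between pump and stand above 0.1 N and linear speed of pump below 0.02 m/s); the robot touches nothing.
It fails at once if a loose bystander is pushed more than 15 mm (distance of any of tape_roll, cell, eraser, glue_stick from where it was at the start of the episode above 0.015 m).
It also fails if it takes over 51 s, if anything falls off the work surface, if the arm or the gripper's body presses on something with over 40 N, if the wrist force passes 120 N, or if a joint passes its speed limit or range.

## Working session

There is one attempt and no reset: what is moved stays moved. The work goes in short steps, Python scripts to look and compute and a tool call to move; the robot and the scene stay as the last step left them, time stands still between calls to the robot, and variables do not carry over. Pictures are saved under pics/ and viewed, at most 11 in all, crops included, and the job is handed in when it is done.

Besides the shell and the picture viewer there is one more tool, called after "Call:" as a command line: name --pt "numbers of a row" for each row, then --argument value for the rest. step_arm: Moves the arm, as the interface text tells. Shifts and turns lie within -1 to 1; 1 stands for 30 cm of shift or pi/2 rad of turn. Its arguments: {"type":"object","properties":{"series":{"type":"array","items":{"type":"array","items":{"type":"number","minimum":-1,"maximum":1}}}},"required":["series"]}

```bash
mkdir -p pics
python3 - <<'E'
from bench import bot
import cv2,numpy as np
print(bot.read_state())
ims=[]
for c in ("top","side"):
    im=bot.camera(c)[:,:,::-1].copy()
    cv2.imwrite(f"pics/{c}0.png",im); p=bot.camera_params(c)
    R=cv2.Rodrigues(np.array(p["rvec"]))[0]; print(c,np.array(p["mtx"]).tolist(),(-R.T@np.array(p["tvec"]).ravel()).round(1),R.round(3).tolist())
    for t in ("pump","holster","stand","tape_roll","cell","eraser","glue_stick"):
        for r in bot.recognise(c,t): print(c,t,np.round(r["box"]),round(r["conf"],2))
print(bot.camera_params("wrist"))
E
```

```text
{'time': 0.0, 'joints': array([ 1.10692715e+00,  1.59069591e-01,  1.59823066e+00, -3.63848246e-05,
        1.38624377e+00, -2.10116521e-01]), 'joint_vel': array([ 0.00018415,  0.00038533,  0.00127109, -0.00193332, -0.00094133,
       -0.00045324]), 'joint_torque': array([ 1.70478293e-04, -3.96004021e+01, -3.31425405e+01, -2.26570251e-04,
        8.34960316e-03, -1.23283161e-05]), 'tcp_pos': array([144.25185782, 556.3192243 , 403.70584428]), 'tool_rot': array([-3.05735733e-04,  1.26532814e-01,  9.91961942e-01, -9.26716349e-04]), 'wrist_force': array([-0.30030108, -0.71838057,  0.61479064]), 'torque': array([0.00540771, 0.02039528, 0.01574869]), 'grasp_force': 0.0, 'width': 85.5024627166041}
top [[438.5449842046799, 0.0, 250.46636242026483], [0.0, 438.5449842046799, 192.20505581640103], [0.0, 0.0, 1.0]] [ 453.3 -242.5 1695.7] [[-0.017, -1.0, -0.013], [-0.998, 0.018, -0.055], [0.055, 0.012, -0.998]]
top pump [149. 186.  45.  26.] 0.42
top pump [245. 185.   3.   9.] 0.4
top holster [245. 167.  17.  32.] 0.82
top holster [381. 214.  32.  48.] 0.7
top holster [272. 198.  18.  22.] 0.67
top
[... 764 characters left out ...]
296. 249.  16.   9.] 0.75
side cell [259. 207.  11.   6.] 0.44
side cell [250. 249.  12.  13.] 0.41
side eraser [296. 250.  18.   5.] 0.42
side glue_stick [255. 165.  18.   6.] 0.63
{'mtx': array([[267.84304841,   0.        , 261.11112717],
       [  0.        , 267.84304841, 187.89336492],
       [  0.        ,   0.        ,   1.        ]]), 'T_tool_cam': array([[ 1.62100582e-05, -9.47590324e-01, -3.19487993e-01,
         8.27031154e+01],
       [ 9.99999667e-01,  2.76087328e-04, -7.68127857e-04,
        -4.38305756e-01],
       [ 8.16077111e-04, -3.19487875e-01,  9.47590013e-01,
         3.01719323e+01],
       [ 0.00000000e+00,  0.00000000e+00,  0.00000000e+00,
         1.00000000e+00]])}
```

View pics/top0.png

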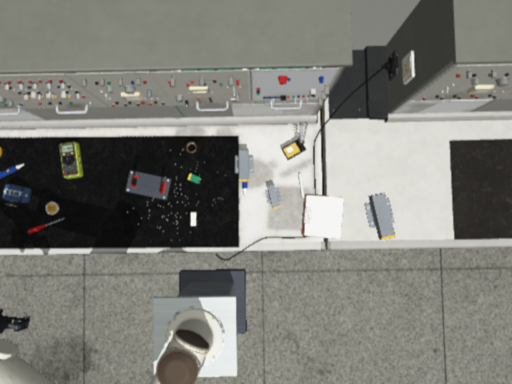

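View pics/side0.png

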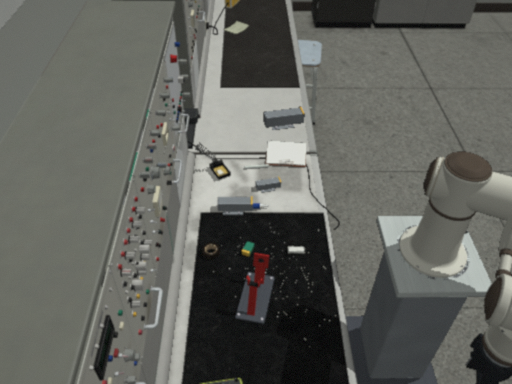

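Holster candidates in top: (245,167) ~32 px ≈ 120 mm long with blue nose protruding at (245,185), (272,198) ~22 px (too small) and (381,214) ~48 px (too large). The first fits. Stand at (147,185). Confirming enlarged.

```bash
cat > h.py <<'E'
import cv2,numpy as np
from scipy.spatial.transform import Rotation as Ro
from bench import bot
def cam(n,st=None):
    p=bot.camera_params(n); K=np.array(p["mtx"])
    if n=="wrist":
        st=st or bot.read_state(); q=st["tool_rot"]
        T=np.eye(4); T[:3,:3]=Ro.from_quat([q[1],q[2],q[3],q[0]]).as_matrix(); T[:3,3]=st["tcp_pos"]
        T=T@np.array(p["T_tool_cam"]); return K,T[:3,:3],T[:3,3]
    R=cv2.Rodrigues(np.array(p["rvec"]))[0]; return K,R.T,-R.T@np.array(p["tvec"]).ravel()
def hit(c,uv,z=0):
    K,R,o=c; d=R@np.linalg.inv(K)@np.array([uv[0],uv[1],1.]); return (o+d*(z-o[2])/d[2]).round(1)
def proj(c,P):
    K,R,o=c; x=K@R.T@(np.asarray(P,float)-o); return (x[:2]/x[2]).round(1)
E
python3 - <<'E'
from h import *
c=cam("top")
for n,uv,z in (("holster",(245,167),37),("nose",(245,193),10),("eye",(163,188),80),("saddle",(133,184),110),("base",(147,185),8),("tape",(191,148),19),("cell",(194,179),17),("eraser",(194,219),15),("glue",(301,186),11)): print(n,hit(c,uv,z))
im=cv2.imread("pics/top0.png")[135:235,120:320]
a=cv2.resize(im,None,fx=4,fy=4,interpolation=cv2.INTER_CUBIC); cv2.imwrite("pics/topc.png",a)
E
```

```text
holster [ 641.7 -203.7   37. ]
nose [ 544.1 -201.4   10. ]
eye [564.3 100.1  80. ]
saddle [578.8 203.1 110. ]
base [582.  177.4   8. ]
tape [721.2   3.8  19. ]
cell [601.2  -6.3  17. ]
eraser [447.6  -4.5  15. ]
glue [ 567.2 -417.2   11. ]
```

View pics/topc.png

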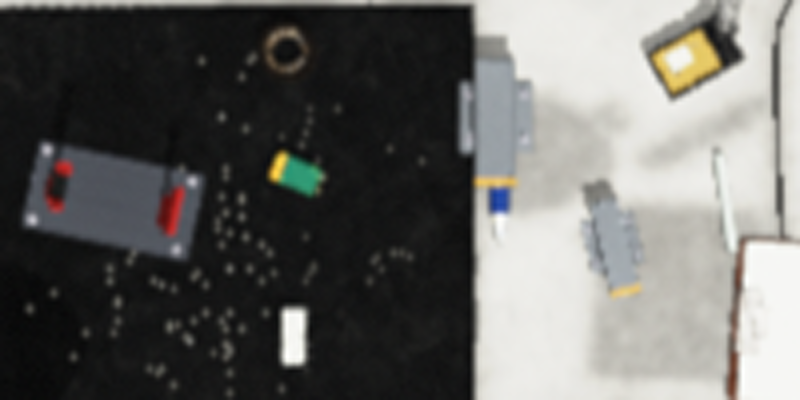

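The crop shows the pump (blue/white nose at crop (499,205)) in the mid-size holster at crop (496,120), nose toward the robot. The stand's saddle is at crop (58,185) and its eye plate at (172,212). Moving to a close view above the holster mouth.

Call:
step_arm --pt "-1 0.484 -0.843 0 0 0 -0.613" --pt "-1 0.484 -0.843 0 0 0 -0.613" --pt "-1 0.484 -0.843 0 0 0 -0.613" --pt "-1 0.484 -0.843 0 0 0 -0.613" --pt "-1 0.484 -0.843 0 0 0 -0.613" --pt "-1 0.484 -0.843 0 0 0 -0.613" --pt "-1 0.484 -0.843 0 0 0 -0.613" --pt "-1 0.484 -0.843 0 0 0 -0.613"

```text
time: 1.47
tcp_pos: [292.7, 298.9, 404.9]
tool_rot: [0.002, 0.577, 0.817, -0.0]
wrist_force: [-0.7, 0.5, -0.3]
width: 85.2
grasp_force: 0.0
```

Call:
step_arm --pt "-1 0.484 -0.843 0 0 0 -0.613" --pt "-1 0.484 -0.843 0 0 0 -0.613" --pt "-1 0.484 -0.843 0 0 0 -0.613" --pt "-1 0.484 -0.843 0 0 0 -0.613" --pt "-1 0.484 -0.843 0 0 0 -0.613" --pt "-1 0.484 -0.843 0 0 0 -0.613" --pt "-1 0.484 -0.843 0 0 0 -0.613" --pt "-1 0.484 -0.843 0 0 0 -0.613"

```text
time: 2.13
tcp_pos: [437.2, 45.4, 405.2]
tool_rot: [0.002, 0.889, 0.457, 0.0]
wrist_force: [-0.6, 1.2, -0.4]
width: 85.2
grasp_force: 0.0
```

Call:
step_arm --pt "-1 0.484 -0.843 0 0 0 -0.613" --pt "-1 0.484 -0.843 0 0 0 -0.613" --pt "-1 0.484 -0.843 0 0 0 -0.613" --pt "-1 0.484 -0.843 0 0 0 -0.613" --pt "-1 0.484 -0.843 0 0 0 -0.613" --pt "-1 0.484 -0.843 0 0 0 -0.613" --pt "-1 0.484 -0.843 0 0 0 -0.613" --pt "-1 0.484 -0.843 0 0 0 -0.613"

```text
time: 2.8
tcp_pos: [581.7, -208.3, 402.7]
tool_rot: [0.001, 1.0, -0.006, -0.0]
wrist_force: [-0.7, 0.7, -1.1]
width: 85.7
grasp_force: 0.0
```

Run:
```python
from h import *
st=bot.read_state(); im=bot.camera("wrist")[:,:,::-1].copy(); print(st["joints"].round(2),st["tcp_pos"],st["tool_rot"])
c=cam("wrist",st)
cv2.imwrite("pics/w1.png",im)
for t in ("pump","pump_tip","holster"):
    for r in bot.recognise("wrist",t): print(t,np.round(r["box"],1),round(r["conf"],2))
# blue pixels & white nose
hsv=cv2.cvtColor(im,cv2.COLOR_BGR2HSV)
m=cv2.inRange(hsv,(105,120,40),(130,255,255)); n,l,s,ce=cv2.connectedComponentsWithStats(m)
for i in range(1,n):
    if s[i][4]>60: 
        print(s[i],ce[i].round(1),hit(c,ce[i],10.5))
```

```text
[-0.54  0.27  1.47 -0.    1.4   1.04] [ 581.67204348 -208.26597904  402.69445332] [ 8.94099506e-04  9.99981994e-01 -5.92656080e-03 -2.97367280e-04]
pump_tip [255.3 178.8  13.1  31.7] 0.86
holster [253.1 105.7  54.1 109.8] 0.84
holster [330.6 198.2  40.1  69.2] 0.63
[249 162  13  13 152] [255.1 167.5] [ 571.  -201.1   10.5]
```

View pics/w1.png

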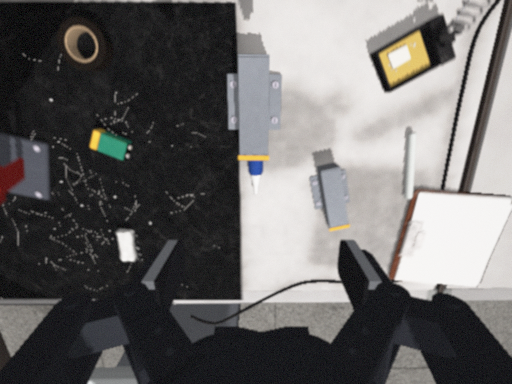

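The wrist view shows the blue barrel at (255,168), nose tip at (255,194), and the yellow-rimmed mouth at row 158. The small holster at (330,198) is clear. Descending with a half-open gripper.

Call:
step_arm --pt "-0.3 -0.037 0.023 -0.13 0 0 0.0075" --pt "-0.3 -0.037 0.023 -0.26 0 0 0.0075" --pt "-0.3 -0.037 0.023 -0.38 0 0 0.0075" --pt "-0.3 -0.037 0.023 -0.5 0 0 0.0075" --pt "-0.3 -0.037 0.023 -0.6 0 0 0.0075" --pt "-0.3 -0.037 0.023 -0.68 0 0 0.0075" --pt "-0.3 -0.037 0.023 -0.72 0 0 0.0075" --pt "-0.3 -0.037 0.023 -0.72 0 0 0.0075"

```text
time: 3.67
tcp_pos: [567.5, -193.5, 186.3]
tool_rot: [-0.001, 1.0, 0.007, -0.002]
wrist_force: [0.3, 0.7, 0.2]
width: 55.6
grasp_force: 0.0
```

Run:
```python
from h import *
st=bot.read_state(); im=bot.camera("wrist")[:,:,::-1].copy(); print(st["tcp_pos"],st["width"],st["joints"].round(2))
cv2.imwrite("pics/w2.png",im); c=cam("wrist",st)
hsv=cv2.cvtColor(im,cv2.COLOR_BGR2HSV)
m=cv2.inRange(hsv,(105,120,40),(130,255,255)); n,l,s,ce=cv2.connectedComponentsWithStats(m)
for i in range(1,n):
    if s[i][4]>60: 
        print(s[i],ce[i].round(1),hit(c,ce[i],10.5), hit(c,(ce[i][0],s[i][1]+s[i][3]),10.5))
for p in ((255,),):
    print(proj(c,(571,-201,10.5)),proj(c,(588,-201,37)))
```

```text
[ 567.46475888 -193.46211366  186.25040979] 55.55662908120329 [-0.53  0.48  1.66  0.    1.    1.03]
[259 229  33  21 570] [275.  238.2] [ 566.8 -201.9   10.5] [ 558.5 -202.1   10.5]
[273.7 232.1] [277.  227.2]
```

View pics/w2.png

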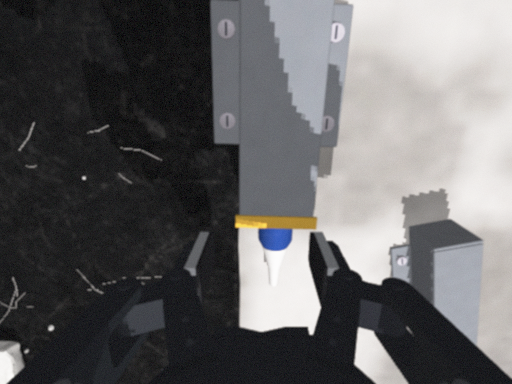

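The pump sits between the fingers, about 8 mm off centre. The shoulder is at x≈559 and the mouth at ≈587. Correcting, lowering and closing.

Call:
step_arm --pt "-0.3 0.01 -0.028 -0.005 0 0 -0.009" --pt "-0.3 0.01 -0.028 -0.03 0 0 -0.009" --pt "-0.3 0.01 -0.028 -0.031 0 0 -0.009" --pt "0.2 0.01 -0.028 -0.031 0 0 -0.009" --pt "1 0.01 -0.028 -0.031 0 0 -0.009" --pt "1 0.01 -0.028 -0.031 0 0 -0.009" --pt "1 0.01 -0.028 -0.031 0 0 -0.009" --pt "1 0.01 -0.028 -0.031 0 0 -0.009"

```text
time: 4.38
tcp_pos: [572.2, -203.8, 180.1]
tool_rot: [0.0, 1.0, -0.002, 0.001]
wrist_force: [-1.5, 0.1, 3.9]
width: 19.4
grasp_force: 59.5
```

Call:
step_arm --pt "1 0 0 0 0 0 0" --pt "1 0 0 0 0 0 0" --pt "1 0 0 0 0 0 0"

```text
time: 4.63
tcp_pos: [572.2, -203.8, 180.1]
tool_rot: [0.0, 1.0, -0.002, 0.0]
wrist_force: [-0.6, 0.9, 5.4]
width: 19.5
grasp_force: 59.7
```

Call:
step_arm --pt "1 -0.03 0 0.004 0 0 0" --pt "1 -0.1 0 0.004 0 0 0" --pt "1 -0.17 0 0.004 0 0 0" --pt "1 -0.25 0 0.004 0 0 0" --pt "1 -0.33 0 0.004 0 0 0" --pt "1 -0.41 0 0.004 0 0 0" --pt "1 -0.46 0 0.004 0 0 0" --pt "1 -0.46 0 0.004 0 0 0"

```text
time: 5.3
tcp_pos: [431.8, -203.4, 180.3]
tool_rot: [-0.0, 1.0, -0.002, -0.001]
wrist_force: [-1.4, 0.8, -0.4]
width: 19.4
grasp_force: 59.1
```

Call:
step_arm --pt "1 0 0 -0.002 0 0 0" --pt "1 0 0 -0.002 0 0 0" --pt "0.2 0 0 -0.002 0 0 0" --pt "-0.3 0 0 -0.002 0 0 0" --pt "-0.3 0 0 -0.002 0 0 0" --pt "-0.3 0 0 -0.002 0 0 0" --pt "-0.3 0 0 0.1 0 0 0" --pt "-0.3 0 0 0.2 0 0 0"

```text
time: 5.97
tcp_pos: [433.1, -202.8, 239.4]
tool_rot: [-0.002, 1.0, -0.002, -0.002]
wrist_force: [1.2, -0.2, 0.1]
width: 55.7
grasp_force: 0.0
```

Call:
step_arm --pt "-0.3 0.2 0 0.2 0 0 0" --pt "-0.3 0.2 0 0.3 0 0 0" --pt "-0.3 0.2 0 0.3 0 0 0" --pt "-0.3 0.2 0 0.3 0 0 0"

```text
time: 6.3
tcp_pos: [497.4, -204.6, 337.4]
tool_rot: [0.004, 1.0, -0.001, 0.006]
wrist_force: [0.6, -0.3, 0.2]
width: 55.7
grasp_force: 0.0
```

Run:
```python
from h import *
st=bot.read_state(); im=bot.camera("wrist")[:,:,::-1].copy(); print(st["tcp_pos"],st["tool_rot"],st["width"],st["joints"].round(2))
cv2.imwrite("pics/w3.png",im); c=cam("wrist",st)
hsv=cv2.cvtColor(im,cv2.COLOR_BGR2HSV)
m=cv2.inRange(hsv,(105,120,40),(130,255,255)); n,l,s,ce=cv2.connectedComponentsWithStats(m)
for i in range(1,n):
    if s[i][4]>60:
        print(s[i],ce[i].round(1),hit(c,ce[i],15),hit(c,(ce[i][0],s[i][1]),20),hit(c,(ce[i][0],s[i][1]+s[i][3]),12))
        ys,xs=np.where(l==i); P=np.array([hit(c,(x,y),15)[:2] for x,y in zip(xs[::7],ys[::7])]); vx=cv2.fitLine(P.astype(np.float32),cv2.DIST_L2,0,.01,.01).ravel(); print(vx, P.min(0),P.max(0))
for t in ("pump","pump_tip"):
    for r in bot.recognise("wrist",t): print(t,np.round(r["box"],1),round(r["conf"],2))
```

```text
[ 497.35393437 -204.64552193  337.3817395 ] [ 3.56599974e-03  9.99977802e-01 -9.47185319e-04  5.54815226e-03] 55.68660652985622 [-0.62  0.12  1.78  0.    1.23  0.96]
[ 249  143   17   92 1337] [257.4 185.7] [ 486.7 -203.2   15. ] [ 536.3 -203.5   20. ] [ 422.  -202.8   12. ]
[ 9.9956650e-01  2.9441776e-02  4.8596283e+02 -2.0343141e+02] [ 426.3 -212. ] [ 535.6 -194. ]
pump [258.8 185.8  22.3 138.8] 0.93
pump_tip [258.9 187.3  17.5 135.6] 0.65
```

View pics/w3.png

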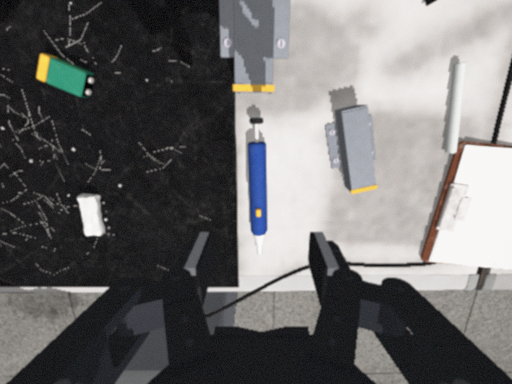

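The pump lies free on the bench, with its barrel at rows 143–235 (x≈422–536) and about 50 mm clear of the mouth. The checkpoint is met, so regrasping at mid-barrel.

Call:
step_arm --pt "-0.3 -0.063 0 -0.08 0 0 0.017" --pt "-0.3 -0.063 0 -0.2 0 0 0.017" --pt "-0.3 -0.063 0 -0.32 0 0 0.017" --pt "-0.3 -0.063 0 -0.42 0 0 0.017" --pt "-0.3 -0.063 0 -0.48 0 0 0.017" --pt "-0.3 -0.063 0 -0.503 0 0 0.017" --pt "-0.3 -0.063 0 -0.503 0 0 0.017" --pt "-0.3 -0.063 0 -0.503 0 0 0.017"

```text
time: 7.12
tcp_pos: [474.7, -203.6, 179.5]
tool_rot: [-0.0, 1.0, 0.012, -0.0]
wrist_force: [0.3, 0.0, 1.3]
width: 55.6
grasp_force: 0.0
```

Call:
step_arm --pt "0.2 0 0 0 0 0 0" --pt "0.6 0 0 0 0 0 0" --pt "1 0 0 0 0 0 0" --pt "1 0 0 0 0 0 0" --pt "1 0 0 0 0 0 0" --pt "1 0 0 0 0 0 0" --pt "1 0 0 0 0 0 0"

```text
time: 7.7
tcp_pos: [475.7, -204.2, 181.3]
tool_rot: [0.001, 1.0, 0.012, 0.001]
wrist_force: [-0.4, -0.2, 6.7]
width: 19.2
grasp_force: 60.1
```

Run:
```python
from h import *
st=bot.read_state(); im=bot.camera("wrist")[:,:,::-1].copy(); print(st["tcp_pos"],st["tool_rot"],st["width"],st["grasp_force"],st["wrist_force"])
c=cam("wrist",st)
hsv=cv2.cvtColor(im,cv2.COLOR_BGR2HSV)
m=cv2.inRange(hsv,(105,120,40),(130,255,255)); n,l,s,ce=cv2.connectedComponentsWithStats(m)
for i in range(1,n):
    if s[i][4]>60:
        x0=s[i][1]; print(s[i],hit(c,(ce[i][0],x0),21),hit(c,(ce[i][0],x0),10))
cv2.imwrite("pics/w4.png",im)
```

```text
[ 475.73658274 -204.1707229   181.33856248] [8.92403114e-04 9.99929508e-01 1.17871451e-02 1.11662431e-03] 19.240230281934707 60.107465386390686 [-0.399861   -0.15038013  6.67227834]
[ 243  140   37  179 5651] [ 538.3 -203.4   21. ] [ 536.7 -203.4   10. ]
```

Call:
step_arm --pt "1 0 0 0.05 0 0 0" --pt "1 0 0 0.17 0 0 0" --pt "1 0 0 0.3 0 0 0" --pt "1 0 0 0.42 0 0 0" --pt "1 0 0.1 0.54 0 0 0.07" --pt "1 0 0.2 0.66 0 0 0.14" --pt "1 0.02 0.3 0.76 0 0 0.21" --pt "1 0.04 0.4 0.83 0 0 0.28"

```text
time: 8.42
tcp_pos: [485.6, -88.1, 427.6]
tool_rot: [0.001, 0.973, 0.231, 0.001]
wrist_force: [0.7, -0.4, -0.2]
width: 18.9
grasp_force: 59.3
```

Call:
step_arm --pt "1 0 0.1 0 0 0 0.07" --pt "1 0 0.2 0 0 0 0.14" --pt "1 0 0.3 0 0 0 0.21" --pt "1 0 0.4 0 0 0 0.28" --pt "1 0 0.5 0 0 0 0.35" --pt "1 0 0.6 0 0 0 0.42" --pt "1 0 0.68 0 0 0 0.5" --pt "1 0 0.72 0 0 0 0.577"

```text
time: 9.08
tcp_pos: [485.4, 129.6, 424.9]
tool_rot: [-0.0, 0.772, 0.636, 0.0]
wrist_force: [0.0, 0.1, -0.4]
width: 19.2
grasp_force: 59.3
```

Call:
step_arm --pt "1 0 0 0 0 0 0" --pt "1 0 0 0 0 0 0" --pt "1 0 0 0 0 0 0" --pt "1 0 0 0 0 0 0"

```text
time: 9.42
tcp_pos: [486.0, 126.2, 424.7]
tool_rot: [0.0, 0.776, 0.631, -0.0]
wrist_force: [0.1, -0.6, 0.2]
width: 19.1
grasp_force: 59.3
```

Run:
```python
from h import *
st=bot.read_state(); im=bot.camera("wrist")[:,:,::-1].copy(); print(st["tcp_pos"],st["tool_rot"],st["width"],st["grasp_force"],st["joints"].round(2))
np.save("st5.npy",np.r_[st["tcp_pos"],st["tool_rot"]])
cv2.imwrite("pics/w5.png",im); cv2.imwrite("pics/w5b.png",cv2.resize(im,(800,600),interpolation=cv2.INTER_CUBIC))
```

```text
[486.04275318 126.198462   424.70909338] [ 1.58754607e-04  7.75524204e-01  6.31317814e-01 -5.05273951e-05] 19.05112433323203 59.305018186569214 [ 0.01 -0.05  1.77 -0.    1.42  0.22]
```

View pics/w5b.png

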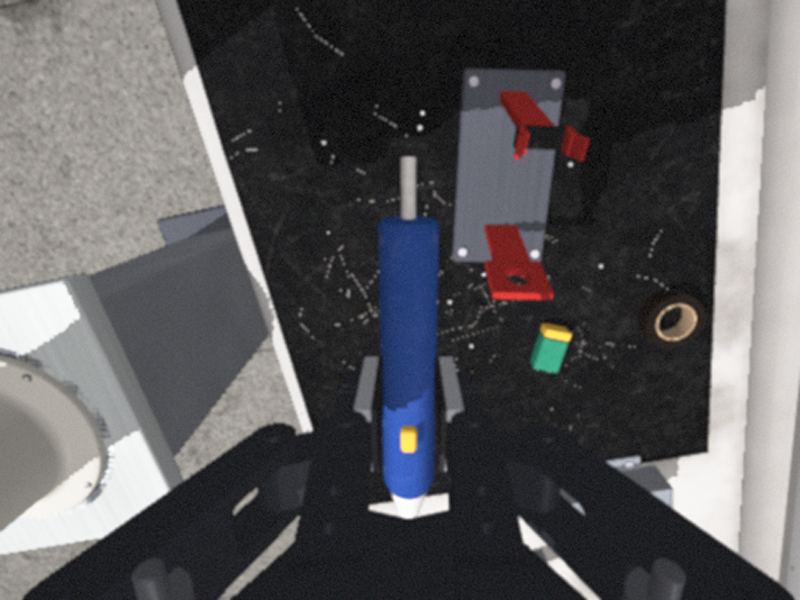

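The view shows the pump held straight, with the stand to its right: base corners at (464,69), (565,72), (454,261) and (543,262), saddle at (550,135), eye at (517,280) (800-px scale). Fitting the stand pose.

```bash
cat > fit.py <<'E'
from h import *
from scipy.optimize import least_squares,minimize
a=np.load("st5.npy"); c=cam("wrist",dict(tcp_pos=a[:3],tool_rot=a[3:]))
im=cv2.imread("pics/w5.png"); g=cv2.GaussianBlur(im,(0,0),.7).astype(np.float32)
def S(p,P):
    co,s=np.cos(p[2]),np.sin(p[2]); P=np.atleast_2d(P)
    return np.c_[p[0]+co*P[:,0]-s*P[:,1],p[1]+s*P[:,0]+co*P[:,1],P[:,2]]
pr=lambda p,P:np.array([proj(c,q) for q in S(p,P)])
def prj(p,P):
    K,R,o=c; x=(S(p,P)-o)@R@K.T; return x[:,:2]/x[:,2:]
C=np.array([[-42.5,100,8],[42.5,100,8],[-42.5,-65,8],[42.5,-65,8]])
uv=np.array([[464,69],[565,72],[454,261],[543,262]])*.64-.18
r=least_squares(lambda p:(prj(p,C)-uv).ravel(),[578,160,-.2],x_scale=[1,1,.01]); print(r.x,(r.fun).round(1))
t=np.linspace(.04,.96,80)[:,None]
def edge(a,b,inw): a,b,inw=map(np.array,(a,b,inw)); return a+(b-a)*t,inw
E=[edge((-42.5,100,8),(42.5,100,8),(0,-2.5,0)),edge((-42.5,-65,8),(-42.5,100,8),(2.5,0,0)),edge((42.5,-65,8),(42.5,100,8),(-2.5,0,0)),edge((-42.5,-65,8),(-20,-65,8),(0,2.5,0))]
def smp(uv): return cv2.remap(g,uv[:,0].astype(np.float32)[:,None],uv[:,1].astype(np.float32)[:,None],cv2.INTER_LINEAR)[:,0]
def sc(p):
    v=0
    for P,i in E:
        d=(smp(prj(p,P+i))-smp(prj(p,P-i))).sum(1); v-=np.clip(d,0,60).mean()
    return v
best=min((minimize(sc,r.x+np.array(d),method="Nelder-Mead",options=dict(initial_simplex=r.x+np.array(d)+np.array([[0,0,0],[2,0,0],[0,2,0],[0,0,.02]]))) for d in ((0,0,0),(1,1,.01),(-1,-1,-.01))),key=lambda q:q.fun)
print(best.x,best.fun); np.save("stand.npy",best.x)
x0,y0,k=280,30,6
o=cv2.resize(im[30:205,280:400],None,fx=5,fy=3.4) if 0 else cv2.resize(im[30:200,275:395],None,fx=3.5,fy=3.5,interpolation=cv2.INTER_CUBIC)
T=lambda q:tuple(int(v) for v in (np.array(q)+.5-[275,30])*3.5)
for p,col in ((best.x,(0,255,0)),):
    q=prj(p,C)
    for i,j in ((0,1),(1,3),(3,2),(2,0)): cv2.line(o,T(q[i]),T(q[j]),col,1)
    cs,sn=np.cos(np.radians(20)),np.sin(np.radians(20))
    F=lambda x,y,z:(x,y*cs-z*sn,92+y*sn+z*cs)
    th=np.linspace(0,6.28,40); ring=prj(p,[F(9.75*np.cos(a),-54,10.5+9.75*np.sin(a)) for a in th])
    for u in ring: cv2.circle(o,T(u),1,(255,255,0),-1)
    for u in prj(p,[F(x,y,0) for x in(-12.5,12.5) for y in (40,54)]): cv2.circle(o,T(u),2,(0,255,255),-1)
cv2.imwrite("pics/fit.png",o)
E
python3 fit.py
```

```text
[ 5.79791639e+02  1.54485560e+02 -2.17894112e-01] [-0.5 -0.4  0.8 -1.3 -0.2  1.1 -0.1  1.2]
[ 5.77714341e+02  1.54834609e+02 -2.25434743e-01] -234.01583862304688
```

View pics/fit.png

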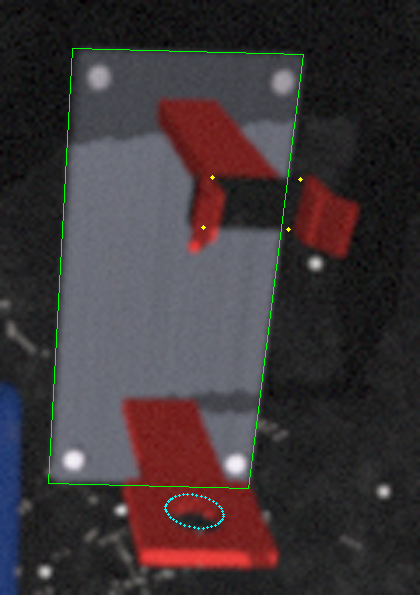

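Outline fit is excellent (base edges, eye ring and saddle agree): stand at (577.7, 154.8), yaw −12.9°. Computing the pre-insert pose.

```bash
cat > tgt.py <<'E'
from h import *
def target(up,lift,s=-3.,h=181.3,side=0.):
    x,y,w=np.load("stand.npy"); Rs=Ro.from_euler("z",w); t=np.radians(20)
    ey=np.array([0,np.cos(t),np.sin(t)]); ez=np.array([0,-np.sin(t),np.cos(t)])
    p=Rs.apply(np.array([side,0,92])+(s+up)*ey+(h+lift)*ez)+[x,y,0]
    ey,ez=Rs.apply(ey),Rs.apply(ez); R=np.c_[ey,np.cross(-ez,ey),-ez]; return p,Ro.from_matrix(R)
def delta(*a,**k):
    st=bot.read_state(); q=st["tool_rot"]; p,R=target(*a,**k)
    return np.r_[(p-st["tcp_pos"])/300,(R*Ro.from_quat([q[1],q[2],q[3],q[0]]).inv()).as_rotvec()/(np.pi/2)].round(4)
E
python3 -c "
from tgt import *
print(delta(40,30),target(40,30)[0])"
```

```text
[ 0.2775 -0.0263 -0.4049  0.2172 -0.0473 -0.0134] [569.33191033 118.28324669 303.21179608]
```

Call:
step_arm --pt "1 0.09 -0.01 0 0.06 -0.013 -0.004" --pt "1 0.18 -0.02 0 0.12 -0.026 -0.008" --pt "1 0.2775 -0.0263 0 0.18 -0.039 -0.011" --pt "1 0.2775 -0.0263 -0.06 0.2172 -0.0473 -0.0134" --pt "1 0.2775 -0.0263 -0.15 0.2172 -0.0473 -0.0134" --pt "1 0.2775 -0.0263 -0.25 0.2172 -0.0473 -0.0134" --pt "1 0.2775 -0.0263 -0.35 0.2172 -0.0473 -0.0134" --pt "1 0.2775 -0.0263 -0.4049 0.2172 -0.0473 -0.0134"

```text
time: 10.13
tcp_pos: [568.1, 118.1, 299.2]
tool_rot: [-0.11, 0.77, 0.614, 0.134]
wrist_force: [-1.0, 0.5, -2.0]
width: 19.6
grasp_force: 59.3
```

Call:
step_arm --pt "1 0 0 0 0 0 0" --pt "1 0 0 0 0 0 0" --pt "1 0 0 0 0 0 0" --pt "1 0 0 0 0 0 0"

```text
time: 10.47
tcp_pos: [570.1, 118.9, 305.5]
tool_rot: [-0.107, 0.769, 0.615, 0.137]
wrist_force: [-0.1, -0.8, -1.2]
width: 19.0
grasp_force: 59.3
```

Run:
```python
from tgt import *
st=bot.read_state(); im=bot.camera("wrist")[:,:,::-1].copy(); sd=bot.camera("side")[:,:,::-1].copy()
print(st["tcp_pos"],st["joints"].round(2),st["width"],st["wrist_force"])
print(delta(40,30),delta(40,2))
b=sd[220:330,200:310]; o=np.hstack([cv2.resize(im,(533,400)),cv2.resize(b,(266,400),interpolation=cv2.INTER_CUBIC)]); cv2.imwrite("pics/pre.png",o)
```

```text
[570.14822669 118.91353849 305.51254033] [-0.08  0.24  1.73  0.38  1.15 -0.01] 19.0293791021368 [-0.12950572 -0.78473469 -1.16315025]
[-0.0019 -0.0027 -0.0063  0.0002  0.0027 -0.0016] [ 0.0053  0.0284 -0.094   0.0002  0.0027 -0.0016]
```

View pics/pre.png

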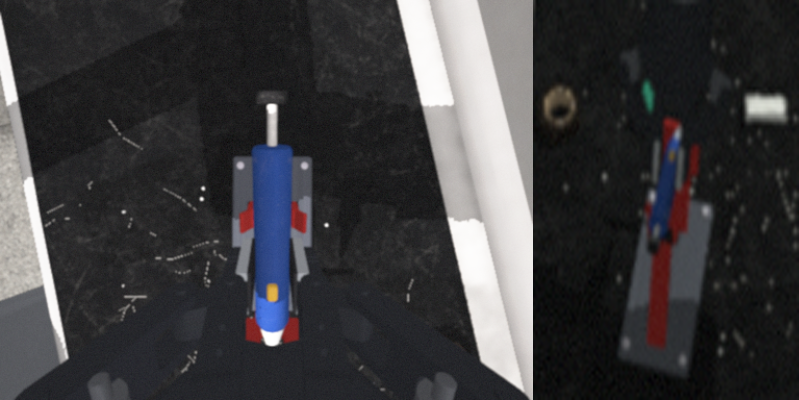

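Pump is centred over saddle and eye plate (pump axis col 272, saddle cheeks symmetric about 273). Lowering onto the slope line.

Call:
step_arm --pt "1 0.001 0.007 -0.025 0 0.0027 -0.0016" --pt "1 0.003 0.015 -0.05 0 0.0027 -0.0016" --pt "1 0.0045 0.023 -0.075 0 0.0027 -0.0016" --pt "1 0.0053 0.0284 -0.094 0 0.0027 -0.0016" --pt "1 0.0053 0.0284 -0.094 0 0.0027 -0.0016" --pt "1 0.0053 0.0284 -0.094 0 0.0027 -0.0016" --pt "1 0.0053 0.0284 -0.094 0 0.0027 -0.0016"

```text
time: 11.15
tcp_pos: [573.0, 126.4, 280.0]
tool_rot: [-0.106, 0.77, 0.614, 0.137]
wrist_force: [-9.9, -13.3, 27.5]
width: 19.1
grasp_force: 91.1
```

Run:
```python
from tgt import *
st=bot.read_state();print(st["tcp_pos"],st["wrist_force"],st["torque"])
for i in range(3): print(bot.read_state()["tcp_pos"])
print(delta(40,1),delta(20,1),delta(2,1))
```

```text
[572.96733346 126.4393868  279.9764531 ] [ -9.88210377 -13.32494553  27.45673049] [-0.54664009  0.96526794  0.24128472]
[572.96733346 126.4393868  279.9764531 ]
[572.96733346 126.4393868  279.9764531 ]
[572.96733346 126.4393868  279.9764531 ]
[-0.0047  0.005  -0.0134  0.0012  0.0024 -0.0004] [-0.0187 -0.056  -0.0362  0.0012  0.0024 -0.0004] [-0.0313 -0.111  -0.0567  0.0012  0.0024 -0.0004]
```

Contact at +5 mm: the fingers sit at seat +26..48 mm and meet the saddle (40..54 mm). The grip must be nearer the nose. Backing off, laying the pump on free bench and regrasping about 23 mm forward.

Call:
step_arm --pt "1 -0.001 -0.007 0.025 0 0 0" --pt "1 -0.005 -0.028 0.1 0 0 0" --pt "1 -0.01 -0.028 0.2 0 0 0" --pt "1 -0.1 0 0.25 0 0 0" --pt "1 -0.2 0.03 0.25 0 0 0" --pt "1 -0.3 0.06 0.25 0 0 0" --pt "1 -0.38 0.08 0.25 0 0 0" --pt "1 -0.38 0.08 0.25 0 0 0"

```text
time: 11.82
tcp_pos: [452.9, 153.3, 347.9]
tool_rot: [-0.111, 0.77, 0.614, 0.132]
wrist_force: [-0.5, -0.2, -1.3]
width: 18.9
grasp_force: 61.2
```

Run:
```python
from tgt import *
st=bot.read_state(); q=st["tool_rot"]; print(st["tcp_pos"],st["wrist_force"],st["joints"].round(2))
w=np.load("stand.npy")[2]; R=Ro.from_euler("z",w+np.pi/2)*Ro.from_euler("x",np.pi)
print((R*Ro.from_quat([q[1],q[2],q[3],q[0]]).inv()).as_rotvec()/(np.pi/2),(np.array([460,160,183])-st["tcp_pos"])/300, R.as_matrix().round(3))
```

```text
[452.88098917 153.25015474 347.8920676 ] [-0.49467096 -0.22447971 -1.31167351] [-0.02 -0.09  1.99  0.37  1.21  0.07]
[-0.21697577  0.0436723  -0.00120422] [ 0.02373004  0.02249948 -0.54964023] [[ 0.224  0.975  0.   ]
 [ 0.975 -0.224 -0.   ]
 [ 0.     0.    -1.   ]]
```

Call:
step_arm --pt "1 0 0.02 -0.05 -0.07 0.0145 0" --pt "1 0 0.02 -0.15 -0.145 0.029 -0.001" --pt "1 0 0.02 -0.26 -0.217 0.0437 -0.001" --pt "1 0 0.02 -0.36 -0.217 0.0437 -0.001" --pt "1 0 0.02 -0.44 -0.217 0.0437 -0.001" --pt "1 0 0.02 -0.51 -0.217 0.0437 -0.001" --pt "1 0 0.02 -0.51 -0.217 0.0437 -0.001" --pt "1 0 0.02 -0.51 -0.217 0.0437 -0.001"

```text
time: 12.48
tcp_pos: [456.4, 157.8, 195.7]
tool_rot: [0.001, 0.782, 0.623, 0.001]
wrist_force: [-0.5, 0.0, 0.1]
width: 19.1
grasp_force: 61.2
```

Call:
step_arm --pt "1 0 0 0 0 0 0" --pt "1 0 0 0 0 0 0"

```text
time: 12.65
tcp_pos: [457.9, 157.8, 198.6]
tool_rot: [0.003, 0.782, 0.623, 0.004]
wrist_force: [0.4, -0.3, 0.1]
width: 19.3
grasp_force: 61.2
```

Call:
step_arm --pt "1 0 0 -0.03 0 0 0" --pt "1 0 0 -0.052 0 0 0" --pt "1 0 0 -0.056 0 0 0" --pt "1 0 0 -0.056 0 0 0" --pt "0.2 0 0 -0.056 0 0 0" --pt "-0.3 0 0 -0.056 0 0 0" --pt "-0.3 0 0 -0.056 0 0 0" --pt "-0.3 0 0 -0.056 0 0 0"

```text
time: 13.32
tcp_pos: [456.6, 157.7, 179.8]
tool_rot: [0.002, 0.782, 0.623, 0.002]
wrist_force: [0.8, -0.5, 0.4]
width: 55.4
grasp_force: 0.0
```

Call:
step_arm --pt "-0.3 -0.008 -0.035 0 0 0 0" --pt "-0.3 -0.0165 -0.0715 0 0 0 0" --pt "-0.3 -0.0165 -0.0715 0 0 0 0" --pt "-0.3 -0.0165 -0.0715 0 0 0 0"

```text
time: 13.65
tcp_pos: [451.6, 135.4, 180.0]
tool_rot: [0.002, 0.783, 0.622, 0.002]
wrist_force: [-1.2, 0.1, -0.3]
width: 55.4
grasp_force: 0.0
```

Run:
```python
from tgt import *
st=bot.read_state(); im=bot.camera("wrist")[:,:,::-1].copy(); print(st["tcp_pos"],st["tool_rot"],st["wrist_force"])
c=cam("wrist",st); hsv=cv2.cvtColor(im,cv2.COLOR_BGR2HSV)
m=cv2.inRange(hsv,(105,120,40),(130,255,255)); n,l,s,ce=cv2.connectedComponentsWithStats(m)
q=st["tool_rot"]; R=Ro.from_quat([q[1],q[2],q[3],q[0]])
for i in range(1,n):
    if s[i][4]>300:
        y0=s[i][1]; print(s[i]); 
        for dy in (1,40,90):
            r=np.where(l[y0+dy]==i)[0]; z=21 if dy==1 else 12
            print(r.min(),r.max(),R.inv().apply(hit(c,((r.min()+r.max())/2,y0+dy-(dy==1)),z)-st["tcp_pos"]).round(1))
cv2.imwrite("pics/w6.png",im)
```

```text
[451.60930697 135.41157398 179.99888892] [0.00205019 0.78293503 0.62209688 0.002002  ] [-1.18464344  0.14719327 -0.32886537]
[ 244   92   44  200 5622]
247 285 [ 84.1   1.7 159.1]
246 286 [ 65.2   2.1 168.1]
246 285 [ 38.5   1.9 168. ]
```

Call:
step_arm --pt "0.2 0 0 0 0 0 0" --pt "0.6 0 0 0 0 0 0" --pt "1 0 0 0 0 0 0" --pt "1 0 0 0 0 0 0" --pt "1 0 0 0 0 0 0" --pt "1 0 0 0 0 0 0" --pt "1 0 0 0 0 0 0"

```text
time: 14.28
tcp_pos: [452.2, 136.4, 180.5]
tool_rot: [0.002, 0.782, 0.623, 0.003]
wrist_force: [0.3, 0.0, 4.5]
width: 19.7
grasp_force: 59.4
```

Run:
```python
from tgt import *
st=bot.read_state(); im=bot.camera("wrist")[:,:,::-1].copy(); print(st["tcp_pos"],st["tool_rot"],st["wrist_force"],st["width"])
c=cam("wrist",st); hsv=cv2.cvtColor(im,cv2.COLOR_BGR2HSV)
m=cv2.inRange(hsv,(105,120,40),(130,255,255)); n,l,s,ce=cv2.connectedComponentsWithStats(m)
q=st["tool_rot"]; R=Ro.from_quat([q[1],q[2],q[3],q[0]])
for i in range(1,n):
    if s[i][4]>300:
        y0=s[i][1]; print(s[i]); 
        for dy in (1,40,90):
            r=np.where(l[y0+dy]==i)[0]; z=21 if dy==1 else 12
            print(R.inv().apply(hit(c,((r.min()+r.max())/2,y0+dy-(dy==1)),z)-st["tcp_pos"]).round(1))
h=st["tcp_pos"][2]
print(delta(40,30,s=-26,h=h),delta(38,60,s=-26,h=h))
```

```text
[452.19334722 136.40115991 180.51786734] [0.00245974 0.78235651 0.62282038 0.00264955] [0.29976726 0.04808656 4.51260009] 19.728330742225616
[ 241   95   44  197 4693]
[ 82.8   0.2 159.6]
[ 63.6   0.5 168.6]
[3.670e+01 1.000e-01 1.686e+02]
[ 0.3745 -0.1297  0.3803  0.2169 -0.0452  0.0012] [ 0.3655 -0.1692  0.4719  0.2169 -0.0452  0.0012]
```

Call:
step_arm --pt "1 0 0 0.08 0 0 0" --pt "1 0 0 0.2 0 0 0" --pt "1 0 0 0.33 0 0 0" --pt "1 0 0 0.46 0 0 0" --pt "1 0.06 -0.04 0.52 0.06 -0.012 0" --pt "1 0.16 -0.08 0.52 0.12 -0.024 0" --pt "1 0.26 -0.13 0.5 0.18 -0.036 0.001" --pt "1 0.3655 -0.1692 0.4719 0.2169 -0.0452 0.0012"

```text
time: 15.0
tcp_pos: [562.7, 84.4, 322.6]
tool_rot: [-0.109, 0.77, 0.613, 0.138]
wrist_force: [-0.5, -0.0, -0.2]
width: 19.8
grasp_force: 58.9
```

Call:
step_arm --pt "1 0 0 0 0 0 0" --pt "1 0 0 0 0 0 0" --pt "1 0 0 0 0 0 0" --pt "1 0 0 0 0 0 0"

```text
time: 15.33
tcp_pos: [560.7, 86.2, 321.8]
tool_rot: [-0.109, 0.77, 0.614, 0.135]
wrist_force: [-0.2, -0.3, -0.4]
width: 19.5
grasp_force: 58.9
```

Run:
```python
from tgt import *
st=bot.read_state(); print(st["tcp_pos"],st["wrist_force"],st["joints"].round(2))
k=dict(s=-25.5,h=180.5)
print(delta(38,60,**k),delta(38,30,**k),delta(38,4,**k))
```

```text
[560.74152268  86.15592151 321.76219962] [-0.18806898 -0.3064168  -0.40081473] [-0.14  0.19  1.75  0.37  1.2  -0.05]
[ 0.004  -0.0002  0.0017  0.0003 -0.001  -0.0008] [ 0.0117  0.0332 -0.0923  0.0003 -0.001  -0.0008] [ 0.0183  0.0621 -0.1737  0.0003 -0.001  -0.0008]
```

Call:
step_arm --pt "1 0.006 0.015 -0.04 0 -0.001 0" --pt "1 0.01 0.03 -0.085 0 -0.001 0" --pt "1 0.014 0.046 -0.13 0 -0.001 0" --pt "1 0.017 0.056 -0.158 0 -0.001 0" --pt "1 0.0183 0.0621 -0.1737 0 -0.001 0" --pt "1 0.0183 0.0621 -0.1737 0 -0.001 0" --pt "1 0.0183 0.0621 -0.1737 0 -0.001 0"

```text
time: 15.92
tcp_pos: [566.9, 104.4, 270.2]
tool_rot: [-0.108, 0.77, 0.614, 0.136]
wrist_force: [-0.1, -0.4, 0.4]
width: 19.8
grasp_force: 59.0
```

Run:
```python
from tgt import *
st=bot.read_state(); print(st["tcp_pos"],st["wrist_force"],st["torque"])
k=dict(s=-25.5,h=180.5)
print(delta(38,1.5,**k),delta(20,1,**k),delta(1,.5,**k))
im=bot.camera("wrist")[:,:,::-1].copy(); cv2.imwrite("pics/pre2.png",cv2.resize(im[100:384,150:400],(700,600),interpolation=cv2.INTER_AREA))
```

```text
[566.88450651 104.43326287 270.16506597] [-0.13685684 -0.37497116  0.40314306] [-0.20591216  0.08450596  0.03274285]
[-0.0015  0.0039 -0.0096  0.0003  0.0007 -0.0006] [-0.014  -0.0505 -0.0316  0.0003  0.0007 -0.0006] [-0.0272 -0.1079 -0.0549  0.0003  0.0007 -0.0006]
```

View pics/pre2.png

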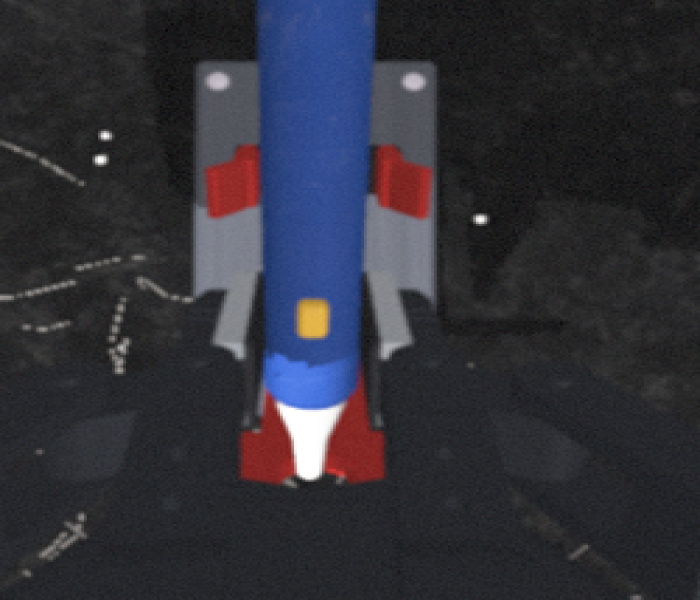

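The tip is over the hole at (310,478); the hole spans cols 290–342, so the tip is about 1 mm left. Adding +0.8 mm in x and sliding halfway down the slope.

Call:
step_arm --pt "1 0.001 0.0035 -0.0085 0 0 0" --pt "1 -0.0008 -0.004 -0.0115 0 0 0" --pt "1 -0.004 -0.018 -0.018 0 0 0" --pt "1 -0.0085 -0.036 -0.025 0 0 0" --pt "1 -0.0115 -0.0505 -0.0316 0 0 0" --pt "1 -0.0115 -0.0505 -0.0316 0 0 0" --pt "1 -0.0115 -0.0505 -0.0316 0 0 0"

```text
time: 16.55
tcp_pos: [563.5, 88.5, 259.9]
tool_rot: [-0.108, 0.77, 0.613, 0.136]
wrist_force: [-0.4, 0.5, -1.0]
width: 19.5
grasp_force: 59.0
```

Run:
```python
from tgt import *
st=bot.read_state(); print(st["tcp_pos"],st["wrist_force"],st["torque"],st["grasp_force"])
k=dict(s=-25.5,h=180.5,side=.8)
print(delta(20,1,**k),delta(1,.5,**k))
```

```text
[563.45631224  88.515284   259.93392575] [-0.35011387  0.45143817 -1.00847126] [-0.19162819  0.02675106  0.03386284] 58.99632275104523
[0.     0.002  0.0025 0.0001 0.0001 0.0004] [-0.0132 -0.0555 -0.0208  0.0001  0.0001  0.0004]
```

Call:
step_arm --pt "1 -0.003 -0.012 -0.0045 0 0 0" --pt "1 -0.006 -0.025 -0.0095 0 0 0" --pt "1 -0.009 -0.038 -0.014 0 0 0" --pt "1 -0.0115 -0.049 -0.0185 0 0 0" --pt "1 -0.0125 -0.054 -0.0205 0 0 0" --pt "1 -0.0125 -0.054 -0.0205 0 0 0"

```text
time: 17.05
tcp_pos: [559.7, 72.4, 253.8]
tool_rot: [-0.108, 0.77, 0.614, 0.136]
wrist_force: [1.0, 0.4, -0.4]
width: 19.5
grasp_force: 59.0
```

Run:
```python
from tgt import *
st=bot.read_state(); print(st["tcp_pos"],st["wrist_force"],st["torque"],st["grasp_force"])
k=dict(s=-25.5,h=180.5,side=.8)
print(delta(0,0,**k))
```

```text
[559.69672593  72.37440089 253.77745217] [ 0.96795786  0.38906387 -0.38265151] [-0.17248672  0.03282174  0.00172701] 58.996907472610474
[-0.0012 -0.0042 -0.0029  0.0002  0.0001  0.0002]
```

Call:
step_arm --pt "1 -0.0008 -0.003 -0.0015 0 0 0" --pt "1 -0.0014 -0.006 -0.003 0 0 0" --pt "1 -0.0014 -0.006 -0.003 0 0 0" --pt "1 -0.0014 -0.006 -0.003 0 0 0"

```text
time: 17.38
tcp_pos: [559.4, 71.1, 253.2]
tool_rot: [-0.108, 0.77, 0.614, 0.136]
wrist_force: [0.2, 0.1, -0.5]
width: 19.4
grasp_force: 59.1
```

Call:
step_arm --pt "1 -0.0005 -0.002 -0.0012 0 0 0" --pt "1 -0.001 -0.004 -0.0025 0 0 0" --pt "1 -0.001 -0.004 -0.0025 0 0 0" --pt "1 -0.001 -0.004 -0.0025 0 0 0"

```text
time: 17.72
tcp_pos: [559.3, 70.6, 253.0]
tool_rot: [-0.109, 0.77, 0.614, 0.137]
wrist_force: [0.6, 4.8, 3.1]
width: 19.8
grasp_force: 59.2
```

Shoulder contact felt (about 5 N uphill). Releasing gently and retracting along the tool axis.

Call:
step_arm --pt "0.6 0 0 0 0 0 0" --pt "0.3 0 0 0 0 0 0" --pt "0 0 0 0 0 0 0" --pt "-0.3 0 0 0 0 0 0" --pt "-0.3 0 0 0 0 0 0" --pt "-0.3 0 0 0 0 0 0" --pt "-0.3 0 0 0 0 0 0"

```text
time: 18.3
tcp_pos: [559.1, 69.6, 252.3]
tool_rot: [-0.108, 0.77, 0.614, 0.136]
wrist_force: [-0.7, 0.4, -0.3]
width: 55.5
grasp_force: 0.0
```

Call:
step_arm --pt "-0.3 -0.002 -0.008 0.024 0 0 0" --pt "-0.3 -0.008 -0.034 0.094 0 0 0" --pt "-0.3 -0.017 -0.072 0.2 0 0 0" --pt "-0.3 -0.026 -0.11 0.31 0 0 0" --pt "-0.3 -0.034 -0.149 0.42 0 0 0" --pt "-0.3 -0.038 -0.167 0.47 0 0 0" --pt "-0.3 -0.038 -0.167 0.47 0 0 0" --pt "-0.3 -0.038 -0.167 0.47 0 0 0"

```text
time: 18.97
tcp_pos: [547.8, 19.3, 394.7]
tool_rot: [-0.107, 0.77, 0.614, 0.137]
wrist_force: [-0.5, -0.9, -0.8]
width: 55.8
grasp_force: 0.0
```

Run:
```python
from tgt import *
st=bot.read_state(); im=bot.camera("wrist")[:,:,::-1].copy(); c=cam("wrist",st); print(st["tcp_pos"],st["wrist_force"])
x,y,w=np.load("stand.npy"); Rs=Ro.from_euler("z",w); t=np.radians(20)
F=lambda p:proj(c,Rs.apply([p[0],p[1]*np.cos(t)-p[2]*np.sin(t),92+p[1]*np.sin(t)+p[2]*np.cos(t)])+[x,y,0])
sd=bot.camera("side")[:,:,::-1].copy()[235:325,215:290]
P=[F(p) for p in ((-10,58,10.5),(10,58,10.5),(-10,-54,10.5),(10,-54,10.5),(0,84,10.5),(0,-84,10.5))]; print(np.array(P).tolist())
o=cv2.resize(im,(640,480))
for q in P: cv2.circle(o,tuple(int(v*1.25) for v in q),2,(0,255,0),-1)
r0=max(0,0); s=cv2.resize(sd,(160,192)); o[:192,480:]=s
cv2.imwrite("pics/end.png",o)
```

```text
[547.79024032  19.2627576  394.68330455] [-0.45101535 -0.93477679 -0.80849193]
[[249.8, 94.2], [269.2, 94.3], [251.0, 196.5], [268.2, 196.4], [259.5, 66.6], [259.7, 219.9]]
```

View pics/end.png

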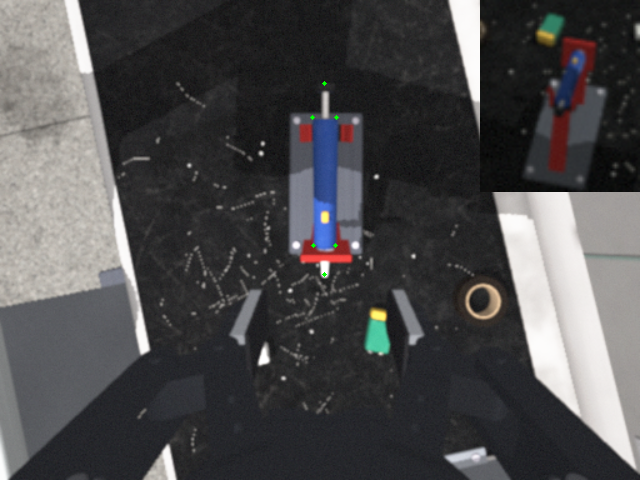

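The pump matches the projected seated pose: nose through the eye plate at (324,270), tail between the saddle cheeks at (324,120). The robot is clear and the bystanders look undisturbed. Handing in.

```bash
python3 -c "
from bench import bot
print(bot.hand_in())"
```

```text
the job is handed in; nothing more can be done
None
```

The pump was laid clear of the holster, then regrasped and seated in the red stand with its nose through the eye, and I handed the job in at about 19 s; no verdict came back, but the last wrist picture shows it in the seated position.

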